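# Roll the stray gudgeon pin back onto its line

### The job

Three pistons and their gudgeon pins are laid out in cylinder order on the rubber mat, but the middle piston's pin has rolled off its painted line. With the fingertips, roll it across the mat back onto the bare middle line, so that it lies straight along the line, centred over its width and all of it between the line's two ends. Roll it, turning it over on the way, rather than dragging it flat; do not pick it up or stand it on end, and leave the other pins, the pistons and the other things where they are.

Things in the scene. Friction and masses are not known exactly. Their poses are not given: they have to be found in the camera images.
- pin: the stray gudgeon pin: plain steel tube, 28 mm diameter, 70 mm long, 240 g, lying left or right of the bare middle line, 70 to 105 mm off, parallel to it within 0.07 rad. Origin at its centre, 14 mm above the mat; x along its length; z is up at the start and turns as it rolls. It rolls straight, wherever pushed, and stops within mm; a fingertip pressed on its top travels twice as far as the pin
- line (a point): centre of the bare middle line, on the mat's upper face (8 mm above the bench): white paint, 110 mm long and 5 mm wide, flat, running along this frame's x axis; y is across the line, to the left as seen from the robot, z is up
- mat: the fixed black rubber layout mat, 280 mm (x) by 580 mm (y) by 8 mm thick, origin at the centre of its underside, turned by up to about 0.2 rad on the bench. It carries three parallel white lines along its x, at y = -200, 0 and 200 mm and x = -105 to 5 mm, and a piston beyond the far end of each
- tin: low round steel tin, 55 mm diameter, 24 mm high, on the mat on the other side of the middle line from the stray pin; origin at the centre of its underside; bystander
- pin_left: bystander: gudgeon pin like the stray one, already lying on the left line; origin at its centre
- pin_right: bystander: gudgeon pin like the stray one, already lying on the right line; origin at its centre
- piston_left: bystander: aluminium piston standing on its crown, open skirt up, 80 mm diameter, 66 mm high, 125 mm beyond the centre of the left line; origin at the centre of its underside
- piston_mid: bystander: aluminium piston standing on its crown, open skirt up, 80 mm diameter, 66 mm high, 125 mm beyond the centre of the middle line; origin at the centre of its underside
- piston_right: bystander: aluminium piston standing on its crown, open skirt up, 80 mm diameter, 66 mm high, 125 mm beyond the centre of the right line; origin at the centre of its underside
- oil_can: bystander: hand oil can, body 72 mm diameter, 165 mm high with its spout, on the bench left of the mat; origin at the centre of its underside
- screwdriver: bystander: black-handled screwdriver, 220 mm long, lying on the bench right of the mat; origin at its underside
Things that resemble listed ones, but are neither listed nor needed, are in the scene too. Leave any brown or yellow look-alike of the pin alone.

How it is judged:
On the way:
1. the pin has been rolled over by about a third of a turn or more (its own z axis is more than 2 rad from up) (angle between pin's own z axis and vertical above 2 rad).
At the end, for the whole second after the job is handed in: the stray pin lies at rest on the mat along the middle line: its centre within 5 mm of the line sideways and within 20 mm of the line's centre lengthwise (so all of it between the line's ends), its axis within 0.12 rad of the line's; every bystander is within 12 mm of where it started (y of pin in the frame of line between -0.005 and 0.005 m and x of pin in the frame of line between -0.02 and 0.02 m and z of pin in the frame of line between 0.01 and 0.018 m and angle between the x axis of pin and the x axis of line, either way round below 0.12 rad and linear speed of pin below 0.01 m/s and distance of each of pin_left, pin_right, piston_left, piston_mid, piston_right, tin, oil_can, screwdriver from where it was at the start of the episode below 0.012 m); the robot touches nothing.
It fails at once if the stray pin is lifted (more than 8 mm off the mat) (z of pin in the frame of line above 0.022 m).
It fails at once if the stray pin is tipped up on end (its axis more than 0.3 rad off level) (angle between pin's own x axis and vertical below 1.27 rad or angle between pin's own x axis and vertical above 1.87 rad).
It fails at once if another pin, a piston, the tin, the oil can or the screwdriver is moved by more than 12 mm (distance of any of pin_left, pin_right, piston_left, piston_mid, piston_right, tin, oil_can, screwdriver from where it was at the start of the episode above 0.012 m).
It also fails if it takes over 48 s, if anything falls off the work surface, if the arm or the gripper's body presses on something with over 40 N, if the wrist force passes 120 N, or if a joint passes its speed limit or range.

### The arm

A 6-joint arm with a two-finger parallel gripper is mounted at the origin on the work surface. World frame = base frame: x ahead of the robot, y to its left, z up, the work surface at z = 0. Lengths are in m, angles in rad, forces in N, time in s.
With the tool pointing down it reaches from about 0.35 to 0.85 m from the base axis. Payload 8.1 kg.
Tool frame: the origin (TCP) lies on the centre line of the jaws, within the pads' length; the fingertips stand robot.tips_ahead ahead of it and the grasp point (between the pads) lies 8 mm behind it (robot.tips_ahead is the distance from the TCP to the fingertips, in m); z points along the fingers, y is the direction in which the jaws open and shut (so a half turn about z gives the same grasp; the last joint's range is limited). The gripper opens to 93 mm and grips with 3 to 60 N. Pads are 15 mm wide; open, the fingers measure 128 mm over their backs; the gripper's body (75 mm by 188 mm) begins 65 mm behind the grasp point.
Start: joints at [1.126, 0.13, 1.488, -0, 1.523, -0.085], TCP at [0.211, 0.562, 0.209] pointing down, gripper open.
Joint ranges: [-2.96, 2.96], [-0.89, 2.26], [0.02, 2.5], [-1.34, 4.48], [0, 2.73], [-2.66, 2.66]. Speed limits (rad/s): [2.39, 2.39, 2.79, 3.14, 3.14, 3.14].

### API

Orientations are given as a rotation vector (axis times angle).
In Python, from plant import monitor, eyes, job, robot gives the robot as it stands.
- The arm moves only by the tool servo_tool, never from a script. Its argument "plan" is a list that holds one entry, the list of rows, each a list of 7 numbers: the closure, from -1 (fully open) to 1 (shut), so that 0 is half open, then the shift along the world's x, y, z in mm, then the turn, a rotation vector about the world's x, y, z in rad. In form: [[[hand, dx, dy, dz, ax, ay, az], ...]]. A call has 1 to 12 rows; each row shifts and turns the commanded pose from where the row before left it; what a row does not reach is not made up. A row lasts 1/10 s, in which the tool goes at most 50 mm and 8.59 degrees, less where a joint would pass 70% of its speed; a pose out of reach is approached as far as the arm can. A call with a gripper value outside its range is refused whole. The fingers move at their own pace and stop on an object; "force" is the grip in N (left out, the last holds). Time passes only in rows, so rows that do not move let the fingers close. It gives the time, the measured TCP pose, the force and the opening at its end, in the units of the state.
- monitor.read_state(): the state, without advancing time (a new reading comes with each control period).
- eyes.read_camera(name): name is "side" or "top"; returns the picture (420x560x3 uint8, red, green, blue); there is no depth.
- eyes.camera_info(name): a dict with "mtx" (3x3 intrinsics, pixels), "R" (3x3) and "t" (3): a world point X has camera coordinates R X + t. Camera axes: x right, y down, z forward; pixel columns grow to the right and rows downward; lengths in m; the calibration is good to about 2 mm. A picture is of the moment at which its call begins. camera_info takes no time and is no camera call.
- job.close_job(): hands the job in, once; it reports no verdict.
The state is a dict: "t": time; "q": joint angles; "dq": joint speeds; "joint_torque": joint torques, N m; "tool_pos": TCP position; "orientation": TCP orientation; "force": force on the tool from outside, world axes, zero at the start; "wrist_torque": the same for the moment, N m; "opening": finger opening in m.
Only numpy, scipy, OpenCV 4.12 (cv2) and the standard library are available. Lean on these libraries where they do the work, as an engineer would, in place of code of your own. Each camera call takes 0.05 s, during which the arm holds its last target. There are 200 camera calls.

## Working session

There is one attempt and no reset: what is moved stays moved. The work goes in short steps, Python scripts to look and compute and a tool call to move; the robot and the scene stay as the last step left them, time stands still between calls to the robot, and variables do not carry over. Pictures are saved under pics/ and viewed, about 8 in all and at most 12, crops included, and the job is handed in when it is done.

Besides the shell and the picture viewer there is one more tool, called in YAML: its name, and indented under it one key for each argument. servo_tool: Moves the arm, as the interface text tells. Its arguments: {"type":"object","properties":{"plan":{"type":"array"},"force":{"type":"number"}},"required":["plan"]}

```bash
mkdir -p pics; ls; cat > h.py <<'E'
import numpy as np, cv2
from plant import monitor, eyes, job, robot
def snap(name,f,crop=None,s=1):
    im=eyes.read_camera(name)[:,:,::-1].copy()
    cv2.imwrite('pics/raw_'+f,im)
    v=im if crop is None else im[crop[1]:crop[3],crop[0]:crop[2]]
    cv2.imwrite('pics/'+f,cv2.resize(v,None,fx=s,fy=s,interpolation=cv2.INTER_CUBIC)); return im
def ray(name,uv,z):
    c=eyes.camera_info(name);R=np.array(c['R']);t=np.array(c['t']);K=np.array(c['mtx'])
    uv=np.atleast_2d(uv).astype(float);o=-R.T@t
    d=(np.linalg.inv(K)@np.c_[uv,np.ones(len(uv))].T).T@R
    return o+d*((z-o[2])/d[:,2])[:,None]
def proj(name,X):
    c=eyes.camera_info(name);p=(np.atleast_2d(X)@np.array(c['R']).T+np.array(c['t']))@np.array(c['mtx']).T
    return p[:,:2]/p[:,2:]
E
python3 - <<'E'
from h import *
snap('top','top0.png');snap('side','side0.png')
s=monitor.read_state();print(s);print(robot.tips_ahead)
for n in('top','side'):
    c=eyes.camera_info(n);print(n,-np.array(c['R']).T@c['t'],c['R'][2])
E
```

```text
pics
{'t': 0.1, 'q': array([ 1.12563450e+00,  1.31110188e-01,  1.48918284e+00, -1.55875616e-07,
        1.52298146e+00, -8.54325990e-02]), 'dq': array([ 0.00116146, -0.00027544, -0.0031808 ,  0.00053542,  0.00126353,
       -0.00121051]), 'joint_torque': array([ 1.71746331e-03, -5.61336851e+01, -4.93099523e+01,  7.71502079e-02,
        2.91191804e-02, -6.67263544e-05]), 'tool_pos': array([0.21098033, 0.56111503, 0.20837085]), 'orientation': array([-5.61940468e-01, -3.09047751e+00,  2.54909148e-03]), 'force': array([ 0.36599274, -0.75517721,  0.35532061]), 'wrist_torque': array([ 0.02665196, -0.01088642, -0.01380025]), 'opening': 0.09286969098862734}
0.011
top [0.31342848 0.00221658 1.16423503] [ 0.19165297  0.0090128  -0.98142137]
side [0.43735198 1.10296923 0.80810997] [ 0.0638708  -0.82325797 -0.56406279]
```

View pics/top0.png

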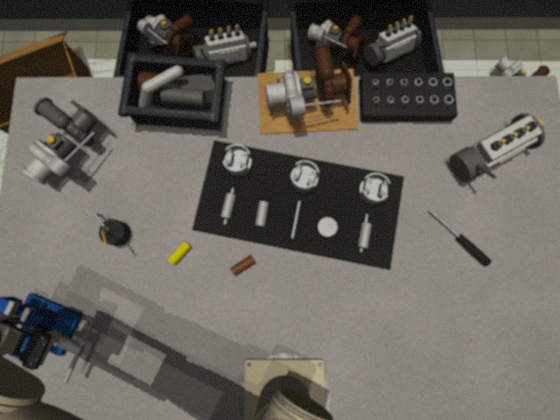

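View pics/side0.png

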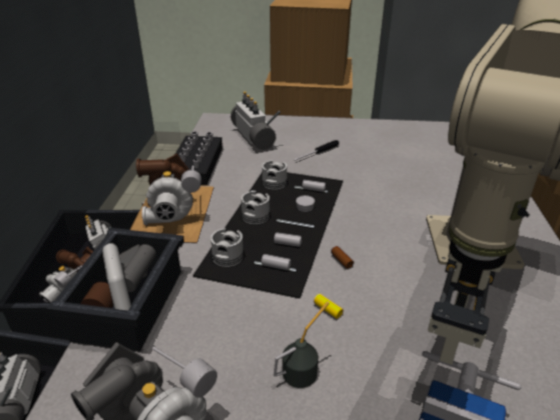

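The top view shows the mat with the bare middle line at about (296,219). The stray steel pin is to its left at (262,213), and the tin is at (327,227). Pins already on lines are at (228,206) and (365,234). The look-alikes are brown (243,265) and yellow (180,253), both off the mat. The pin at (262,213) is the one meant: it is grey steel, on the mat, on no line, and on the other side of the line from the tin.

```bash
cat > m.py <<'E'
from h import *
def blobs(im,box,thr):
    x0,y0,x1,y1=box; g=cv2.cvtColor(im,cv2.COLOR_BGR2GRAY)[y0:y1,x0:x1]
    n,l,st,ce=cv2.connectedComponentsWithStats((g>thr).astype(np.uint8))
    out=[]
    for i in range(1,n):
        if st[i,4]>20:
            p=np.argwhere(l==i)[:,::-1]+[x0,y0]; out.append(p.astype(float))
    return out
def rect(p,name,z):
    W=ray(name,p,z)[:,:2]*1000
    r=cv2.minAreaRect(W.astype(np.float32)); c=W.mean(0); 
    w,v=np.linalg.eigh(np.cov((W-c).T)); a=v[:,1]*np.sign(v[0,1])
    print(name,'px',p.mean(0).round(1),'n',len(p),'mean',c.round(1),'rect',np.round(r[0],1),np.round(r[1],1),'ang',round(float(np.arctan2(a[1],a[0])),3))
E
python3 - <<'E'
from m import *
im=cv2.imread('pics/raw_top0.png');
for p in blobs(im,(205,180,395,262),90):
    for z in ((.008,) if abs(p[:,0].mean()-296)<8 else (.022,)): rect(p,'top',z)
im=cv2.imread('pics/raw_side0.png')
for p in blobs(im,(250,175,335,275),90):
    rect(p,'side',.008 if abs(p[:,1].mean()-223)<5 else .022)
a=cv2.resize(cv2.imread('pics/raw_top0.png')[170:270,200:400],None,fx=4,fy=4,interpolation=cv2.INTER_CUBIC);cv2.imwrite('pics/c0.png',a)
E
```

```text
top px [305.  183.3] n 179 mean [597.6 -60.7] rect [595.4 -59.4] [24.  73.1] ang 1.566
top px [374.3 189.2] n 511 mean [ 579.9 -261.8] rect [ 576.2 -262.9] [62.5 91.2] ang 1.521
top px [227.6 205.4] n 246 mean [531.9 163.6] rect [531.1 164.2] [ 24.2 108.5] ang -0.204
top px [261.3 213. ] n 217 mean [509.5  65.9] rect [509.8  65.9] [25.2 72.3] ang -0.151
top px [295.4 219.3] n 118 mean [493.5 -32.6] rect [494.8 -32.8] [  9.1 109. ] ang -0.2
top px [364.5 233.8] n 260 mean [ 449.8 -228.5] rect [ 453.1 -229.6] [ 25.4 108.5] ang -0.186
top px [327.1 226.5] n 324 mean [ 470.7 -122.7] rect [ 470.6 -122.4] [54.7 57.2] ang 1.387
top px [253.  251.6] n 2063 mean [398.9  88.3] rect [412.1  26.1] [ 79.3 399.6] ang 1.468
top px [393.3 253.2] n 44 mean [ 395.  -307.4] rect [ 401.2 -306.9] [ 5.6 56.6] ang -0.113
side px [252.8 179.5] n 74 mean [ 645.4 -247.9] rect [ 639.7 -236.9] [26.5 83.9] ang 1.539
side px [324.8 175.9] n 62 mean [ 411.1 -292.8] rect [ 421.1 -288.1] [83.2 20. ] ang -0.054
side px [270.8 180.5] n 33 mean [ 586. -247.] rect [ 585.6 -246.8] [32.8 19.5] ang -0.367
side px [313.6 183.8] n 136 mean [ 446.4 -238.4] rect [ 447.5 -238.1] [39.8 72.2] ang -0.27
side px [259.4 199.1] n 149 mean [ 609.1 -130.9] rect [ 608.9 -128.3] [75.7 55.9] ang 1.341
side px [305.  200.3] n 158 mean [ 469.6 -136.2] rect [ 469.8 -138.5] [55.2 57.1] ang 1.412
side px [325.6 250.9] n 882 mean [404.1 103.1] rect [384.9  50.4] [320.6  59.6] ang 1.461
side px [295.4 223. ] n 87 mean [492.5 -33.1] rect [494.  -33.4] [ 11.4 107.9] ang -0.193
side px [287.5 237.5] n 201 mean [508.8  57.2] rect [509.5  56.4] [35.  72.9] ang -0.191
side px [274.1 260.3] n 250 mean [535.7 156.8] rect [541.3 155.2] [42.4 88.1] ang -0.09
```

View pics/c0.png

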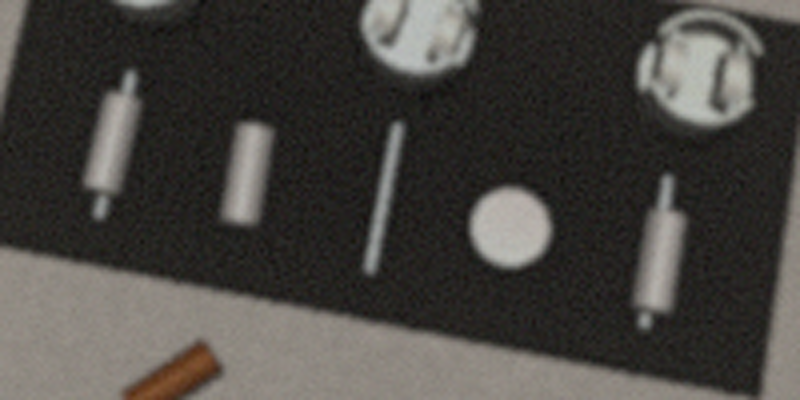

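The crop confirms the plain steel pin at (509,66) mm, about 100 mm left of the line, with sizes 25 x 72 mm as expected. I'll shut the fingers, go above the pin and roll it in short pressed strokes.

servo_tool:
  plan:
    - [[1,25,-40,0,0,0,0.02],[1,25,-40,0,0,0,0.02],[1,25,-40,0,0,0,0.02],[1,25,-40,0,0,0,0.02],[1,25,-40,0,0,0,0.02],[1,25,-40,0,0,0,0.02],[1,25,-40,0,0,0,0.02],[1,25,-40,0,0,0,0.02],[1,25,-40,0,0,0,0.01],[1,25,-40,-10,0,0,0.01],[1,25,-40,-30,0,0,0.01],[1,25,-40,-40,0,0,0]]
  force: 20

```text
t: 1.3
tool_pos: [0.5057, 0.0915, 0.1407]
orientation: [0.267, 3.127, 0.001]
force: [0.2, -0.3, -0.3]
opening: 0.0025
```

servo_tool:
  plan:
    - [[1,0,0,-20,0,0,0],[1,0,0,-20,0,0,0],[1,0,0,0,0,0,0],[1,0,0,0,0,0,0]]

```text
t: 1.7
tool_pos: [0.5033, 0.0935, 0.1001]
orientation: [-0.266, -3.129, 0.0]
force: [-0.5, 0.2, 0.1]
opening: 0.0004
```

```bash
python3 - <<'E'
from m import *
a=snap('top','t1.png',(220,150,350,250),4);b=snap('side','s1.png',(230,150,370,280),4)
A=cv2.imread('pics/t1.png');B=cv2.imread('pics/s1.png')
B=cv2.resize(B,(int(B.shape[1]*A.shape[0]/B.shape[0]),A.shape[0]))
v=np.hstack([A,B]);cv2.imwrite('pics/v1.png',cv2.resize(v,None,fx=.83,fy=.83));print(v.shape)
E
```

```text
(400, 950, 3)
```

View pics/v1.png

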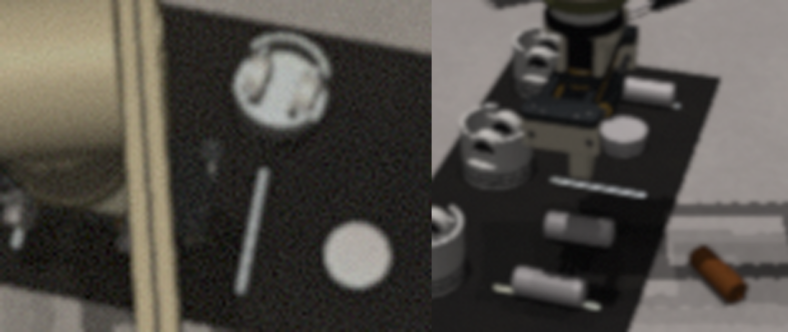

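The top view is blocked by the arm. The side view shows the closed fingers at (580,160) above and behind the pin at (578,228), with nothing touched. I'll go down to the pin's top.

servo_tool:
  plan:
    - [[1,9,-14,-20,0,0,0],[1,0,0,-20,0,0,0],[1,0,0,-9,0,0,0],[1,0,0,0,0,0,0],[1,0,0,-1,0,0,0],[1,0,0,-1,0,0,0],[1,0,0,-1,0,0,0],[1,0,0,-1,0,0,0],[1,0,0,0,0,0,0]]

```text
t: 2.7
tool_pos: [0.5129, 0.0795, 0.0473]
orientation: [0.266, 3.13, -0.0]
force: [0.4, -0.3, 0.7]
opening: 0.0005
```

servo_tool:
  plan:
    - [[1,0,0,-0.5,0,0,0],[1,0,0,-0.5,0,0,0],[1,0,0,0,0,0,0]]

```text
t: 3.0
tool_pos: [0.5127, 0.0794, 0.0461]
orientation: [-0.267, -3.13, 0.0]
force: [0.1, 1.3, 0.6]
opening: 0.0005
```

servo_tool:
  plan:
    - [[1,0,0,-0.5,0,0,0],[1,0,0,-0.5,0,0,0],[1,0,0,0,0,0,0]]

```text
t: 3.3
tool_pos: [0.5127, 0.0795, 0.045]
orientation: [-0.266, -3.13, 0.0]
force: [0.4, -0.7, -0.4]
opening: 0.0008
```

```bash
python3 - <<'E'
from m import *
b=snap('side','s2.png',(240,180,340,270),7)
print(monitor.read_state()['force'])
for p in blobs(b,(260,210,310,275),70):
    rect(p,'side',.008 if abs(p[:,1].mean()-223)<5 else .022)
E
```

```text
[ 0.48160025 -0.3786593   0.19832591]
side px [282.6 222. ] n 250 mean [530.  -35.5] rect [533.2 -30. ] [ 70.1 151.1] ang -0.343
side px [275.9 236. ] n 24 mean [540.8  53. ] rect [541.   52.9] [28.   9.9] ang 1.506
side px [296.6 239.3] n 34 mean [483.5  63.1] rect [483.8  61.7] [13.6 27.1] ang -1.563
side px [275.1 260.6] n 269 mean [533.  158.1] rect [533.1 157.5] [42.3 73.7] ang -0.225
side px [292.3 269.3] n 22 mean [486.8 187.9] rect [487.4 188.9] [15.  11.4] ang -0.454
```

View pics/s2.png

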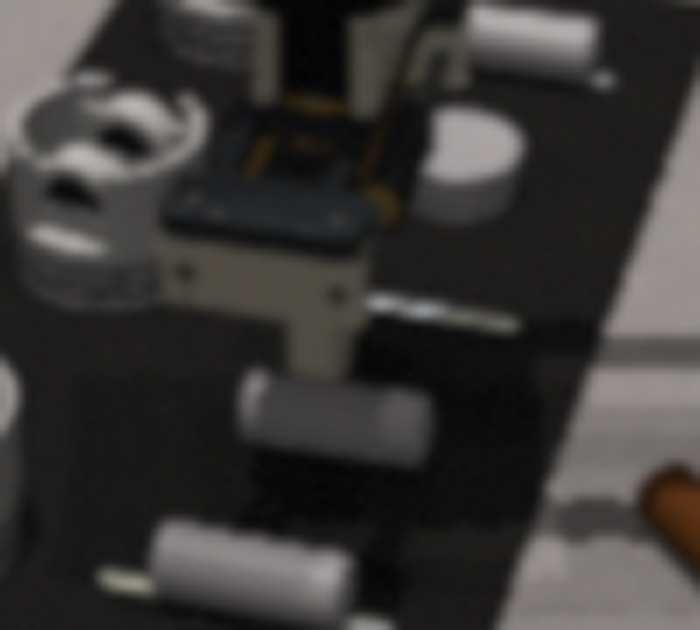

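```bash
python3 - <<'E'
from h import *
s=monitor.read_state();p=s['tool_pos'];print(p)
f=lambda X:((proj('side',X)-[240,180])*7).round(0).tolist()
for e in(-.0175,0,.0175):
  for z in (.034,.06): print(e,z,f([p[0]+.17*e,p[1]+.985*e,z]))
for y in(.066,.075,.085,.1): print('pin top',y,f([.5095,y,.036]),'mat',f([.5095,y,.008]))
E
```

```text
[0.51273375 0.07946779 0.04507485]
-0.0175 0.034 [[329.0, 385.0]]
-0.0175 0.06 [[330.0, 331.0]]
0 0.034 [[318.0, 412.0]]
0 0.06 [[318.0, 357.0]]
0.0175 0.034 [[306.0, 439.0]]
0.0175 0.06 [[307.0, 384.0]]
pin top 0.066 [[329.0, 387.0]] mat [[328.0, 445.0]]
pin top 0.075 [[327.0, 401.0]] mat [[327.0, 459.0]]
pin top 0.085 [[325.0, 417.0]] mat [[325.0, 475.0]]
pin top 0.1 [[322.0, 441.0]] mat [[321.0, 499.0]]
```

```bash
python3 - <<'E'
import cv2,numpy as np
im=cv2.imread('pics/raw_s2.png')
for r in range(226,250): print(r,' '.join('%3d'%v for v in im[r,272:306].mean(1)))
print(im[228:248,285].tolist())
v=np.clip(im[205:255,265:320].astype(float)*2-20,0,255).astype(np.uint8)
cv2.imwrite('pics/s2z.png',cv2.resize(v,None,fx=11,fy=11,interpolation=cv2.INTER_CUBIC))
E
```

```text
226  28  28  27  28  29  31  33  36  46  60  70  73  73  73  73  71  69  68  64  53  36  20  16  15  16  18  20  23  27  29  35  43  48  54
227  27  27  26  24  25  25  26  28  40  58  70  73  72  73  72  68  64  59  49  35  20  16  14  14  15  15  15  13  15  15  15  16  17  18
228  27  26  24  23  23  24  24  27  38  57  70  73  72  73  72  67  62  55  39  22  12  13  14  15  13  15  13  13  14  14  15  13  15  15
229  27  26  24  24  24  24  24  26  37  56  69  72  72  73  71  68  62  52  35  15   8  10   9  10  12  12  13  14  14  16  13  14  15  13
230  27  26  24  24  26  23  25  26  36  55  69  73  73  72  71  67  60  49  30  13   9   7   7   9  11  10  11  13  13  12  15  14  14  15
231  26  25  26  26  29  29  25  26  35  55  68  72  72  73  72  67  60  47  26  12   8   7   8   9   9   8   9  11  13  14  13  12  14  14
232  27  26  31  43  53  50  37  30  36  51  64  69  70  70  70  66  57  43  23  10   6   7   8   8   8  10   7  12  11  13  12  11  14  14
233  26  27  41  70  88  81  57  42  42  50  58  61  63  64  65  61  52  37  21  13   9  10   9   8   7  10  13  12  12 
[... 1834 characters left out ...]
6  15
247  21  22  22  18  10  11  11   7   8   7   9   9   8   8   6   7   6   8   8   8   9  10  12  12  12  16  17  16  16  12  13  15  13  15
248  20  21  22  18  11   8   8   7   7   9   8   9  10   8   8   8   7   9   9   9   9  11  11   8  10  11  10  11  12  12  15  15  13  15
249  22  23  21  21  15  11   8   7   7   7   8   7   8   6   6   7   7   9   7   9  11  12  12  10  11  10  12  11  12  12  14  15  14  15
[[66, 75, 78], [66, 75, 78], [66, 74, 78], [67, 75, 78], [64, 72, 75], [59, 65, 68], [55, 58, 60], [56, 56, 59], [60, 60, 62], [62, 61, 63], [63, 63, 65], [63, 63, 65], [64, 64, 65], [61, 61, 63], [58, 58, 60], [52, 52, 54], [37, 37, 38], [17, 17, 18], [7, 7, 7], [8, 8, 8]]
```

View pics/s2z.png

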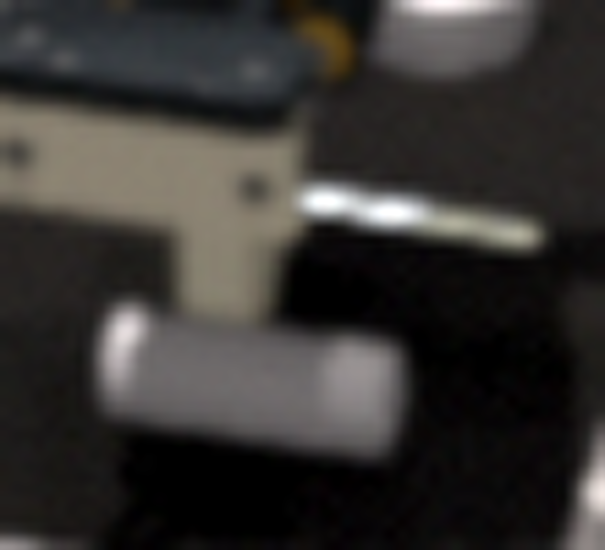

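```bash
python3 - <<'E'
from h import *
print('s1 tip',proj('side',[[.5033,.0935,.089],[.5063,.111,.089],[.5,.076,.089]]).round(1).tolist())
print('s0 tip',proj('side',[.211,.561,.198]).round(1).tolist(), 'now tip', proj('side',[.5127,.0795,.034]).round(1).tolist())
a=cv2.imread('pics/raw_side0.png');b=cv2.imread('pics/raw_s1.png');c=cv2.imread('pics/raw_s2.png')
for n,im in(('0',a),('1',b),('2',c)):
    g=im.mean(2); print(n,'col278',g[226:250,278].round().astype(int).tolist(),'\n  col296',g[226:250,296].round().astype(int).tolist())
v=np.hstack([cv2.resize(b[185:245,255:315],None,fx=7,fy=7,interpolation=3),cv2.resize(c[205:255,265:315],(420,420),interpolation=3)])
v=np.clip(v*1.8,0,255).astype(np.uint8);cv2.imwrite('pics/v3.png',cv2.resize(v,(800,400)))
E
```

```text
s1 tip [[288.7, 225.3], [287.1, 229.2], [290.5, 221.5]]
s0 tip [[448.7, 346.5]] now tip [[285.4, 238.8]]
0 col278 [29, 28, 29, 28, 28, 38, 74, 123, 160, 173, 169, 148, 129, 111, 90, 69, 53, 37, 19, 20, 26, 29, 28, 29] 
  col296 [29, 28, 27, 27, 27, 26, 28, 29, 49, 102, 153, 172, 176, 166, 148, 130, 111, 90, 69, 51, 30, 17, 22, 27]
1 col278 [30, 30, 29, 28, 26, 31, 58, 97, 127, 138, 138, 123, 110, 99, 84, 69, 55, 37, 20, 17, 22, 21, 22, 21] 
  col296 [20, 15, 16, 15, 14, 14, 14, 10, 17, 45, 71, 77, 75, 74, 75, 76, 72, 67, 61, 51, 30, 13, 7, 13]
2 col278 [34, 27, 25, 25, 25, 26, 38, 57, 72, 72, 66, 64, 64, 64, 61, 59, 51, 36, 17, 9, 11, 11, 9, 8] 
  col296 [16, 15, 14, 13, 11, 9, 8, 8, 19, 45, 71, 81, 83, 82, 80, 77, 73, 67, 60, 50, 30, 13, 10, 11]
```

View pics/v3.png

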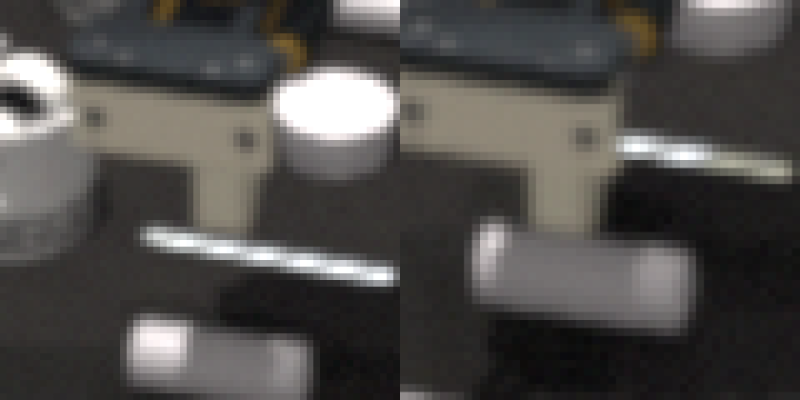

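```bash
python3 - <<'E'
from h import *
T=np.array([.5033,.0935,.1001]);u=np.array([.169,.9856,0]);w=np.array([.9856,-.169,0])
for e in(-.094,-.0175,0,.0175,.094):
  print(e,'body bottom corners',[proj('side',T+u*e+w*s+[0,0,.073])[0].round(1).tolist() for s in(-.0375,.0375)],'tip',proj('side',T+u*e+[0,0,-.011])[0].round(1).tolist())
a=cv2.imread('pics/raw_side0.png')[270:420,400:540];b=cv2.imread('pics/raw_s1.png')[130:250,230:360]
v=np.hstack([cv2.resize(a,(400,429),interpolation=3),cv2.resize(b,(465,429),interpolation=3)])
v=np.clip(v*1.7,0,255).astype(np.uint8);cv2.imwrite('pics/v4.png',cv2.resize(v,(800,396)))
E
```

```text
-0.094 body bottom corners [[311.5, 181.3], [283.9, 177.6]] tip [297.0, 206.1]
-0.0175 body bottom corners [[305.4, 196.2], [276.4, 192.2]] tip [290.4, 221.5]
0 body bottom corners [[303.8, 199.8], [274.6, 195.7]] tip [288.8, 225.3]
0.0175 body bottom corners [[302.3, 203.5], [272.7, 199.3]] tip [287.1, 229.1]
0.094 body bottom corners [[295.1, 220.8], [264.0, 216.2]] tip [279.4, 246.9]
```

View pics/v4.png

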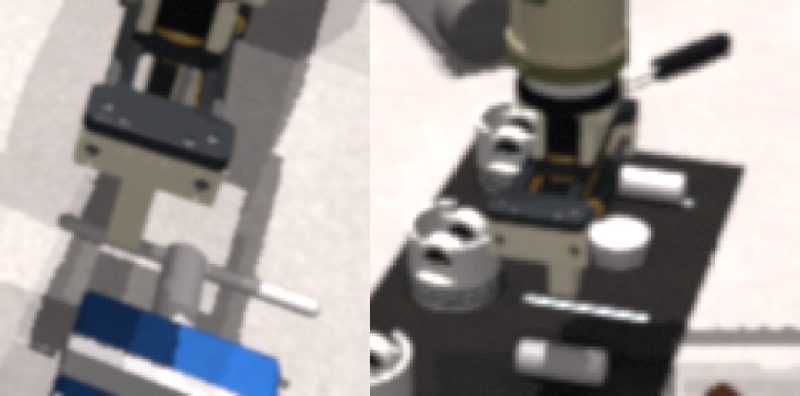

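```bash
python3 - <<'E'
from h import *
for e in(.0465,.055,.064):
  for z in(.1974,.215,.228): print(e,z,proj('side',[.211+.352*e,.561+.936*e,z])[0].round(1).tolist())
E
```

```text
0.0465 0.1974 [443.5, 368.2]
0.0465 0.215 [445.7, 360.7]
0.0465 0.228 [447.4, 355.1]
0.055 0.1974 [442.5, 372.3]
0.055 0.215 [444.7, 364.8]
0.055 0.228 [446.4, 359.2]
0.064 0.1974 [441.4, 376.8]
0.064 0.215 [443.7, 369.3]
0.064 0.228 [445.4, 363.6]
```

The side views (s1 and s2) agree that the pin has not moved. The fingertip appears about 18 mm higher than the nominal tips_ahead predicts: row 220 against an expected 225, and 233.5 against 238.8. There is also no contact force. I'll centre more over the pin and feel downward in small steps.

servo_tool:
  plan:
    - [[1,-1,-7,0,0,0,0],[1,0,0,0,0,0,0],[1,0,0,-1,0,0,0],[1,0,0,-1,0,0,0],[1,0,0,-1,0,0,0],[1,0,0,0,0,0,0]]

```text
t: 3.95
tool_pos: [0.5116, 0.0725, 0.0419]
orientation: [-0.266, -3.13, 0.0]
force: [-0.6, 1.0, -0.4]
opening: 0.0005
```

servo_tool:
  plan:
    - [[1,0,0,-1,0,0,0],[1,0,0,-1,0,0,0],[1,0,0,-1,0,0,0],[1,0,0,0,0,0,0]]

```text
t: 4.35
tool_pos: [0.5116, 0.0725, 0.0389]
orientation: [-0.266, -3.13, 0.0]
force: [0.2, 0.4, -0.3]
opening: 0.0008
```

servo_tool:
  plan:
    - [[1,0,0,-1,0,0,0],[1,0,0,-1,0,0,0],[1,0,0,-1,0,0,0],[1,0,0,0,0,0,0]]

```text
t: 4.75
tool_pos: [0.5117, 0.0725, 0.036]
orientation: [-0.266, -3.13, 0.0]
force: [-0.1, 0.1, -0.8]
opening: 0.0007
```

```bash
python3 - <<'E'
from m import *
c=snap('side','s5.png'); g=c.mean(2)
v=np.clip(c[200:250,262:322]*1.8,0,255).astype(np.uint8);cv2.imwrite('pics/s5z.png',cv2.resize(v,None,fx=9,fy=9,interpolation=3))
print(monitor.read_state()['force'],'exp tip',proj('side',[.5116,.0725,.0248]))
for r in range(228,246): print(r,g[r,274:302].round().astype(int).tolist())
E
```

```text
[-0.46831291  0.48018904 -0.39091294] exp tip [[285.99148812 240.03142146]]
228 [27, 26, 25, 26, 26, 26, 32, 48, 65, 72, 73, 73, 72, 71, 68, 65, 63, 55, 40, 20, 7, 8, 10, 10, 12, 12, 12, 15]
229 [27, 24, 24, 25, 24, 25, 30, 47, 64, 72, 73, 73, 73, 72, 68, 62, 52, 35, 18, 10, 9, 8, 7, 9, 9, 11, 12, 14]
230 [27, 27, 25, 25, 25, 26, 30, 47, 64, 71, 72, 73, 74, 73, 68, 62, 49, 27, 10, 9, 8, 8, 10, 9, 11, 10, 11, 12]
231 [27, 28, 30, 31, 29, 26, 29, 47, 64, 71, 73, 73, 73, 72, 69, 62, 47, 25, 11, 9, 6, 7, 10, 9, 9, 12, 13, 13]
232 [29, 42, 52, 53, 46, 34, 33, 47, 64, 71, 73, 73, 73, 73, 68, 59, 44, 22, 11, 10, 9, 8, 7, 11, 9, 11, 13, 11]
233 [41, 66, 79, 75, 62, 47, 43, 51, 63, 69, 72, 71, 72, 73, 66, 55, 39, 21, 10, 9, 8, 9, 8, 11, 10, 10, 10, 10]
234 [57, 88, 95, 75, 60, 55, 54, 56, 61, 64, 67, 68, 69, 69, 64, 53, 39, 28, 24, 20, 17, 18, 19, 18, 15, 14, 11, 9]
235 [69, 101, 102, 75, 60, 60, 59, 59, 60, 61, 60, 62, 62, 62, 60, 55, 50, 45, 40, 38, 36, 41, 45, 42, 36, 32, 23, 14]
236 [73, 98, 94, 73, 63, 62, 61, 61, 62, 61, 60, 61, 61, 61, 59, 58, 57, 56, 55, 52, 55, 64, 70, 68, 63, 57, 46
[... 355 characters left out ...]
]
240 [53, 64, 63, 62, 62, 61, 62, 62, 63, 64, 64, 64, 65, 64, 65, 65, 65, 65, 67, 69, 73, 78, 79, 80, 79, 74, 64, 46]
241 [45, 56, 57, 58, 59, 60, 60, 60, 61, 62, 61, 62, 63, 63, 64, 64, 64, 65, 68, 72, 75, 76, 77, 78, 77, 71, 59, 43]
242 [37, 45, 48, 50, 52, 54, 56, 57, 57, 58, 59, 60, 60, 61, 62, 61, 62, 63, 66, 69, 71, 72, 72, 73, 73, 68, 57, 39]
243 [26, 29, 30, 33, 36, 41, 45, 46, 47, 48, 51, 53, 55, 57, 57, 58, 59, 60, 62, 63, 65, 66, 66, 67, 68, 66, 54, 34]
244 [21, 20, 16, 16, 18, 20, 23, 24, 26, 29, 32, 37, 42, 45, 47, 49, 51, 53, 55, 57, 58, 59, 60, 61, 62, 59, 47, 27]
245 [20, 20, 15, 10, 9, 10, 9, 9, 12, 12, 16, 18, 21, 23, 26, 30, 34, 38, 42, 45, 47, 49, 49, 52, 53, 48, 35, 21]
```

View pics/s5z.png

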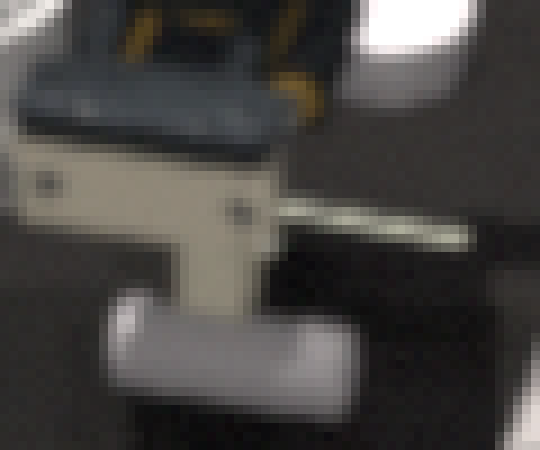

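The beige fingertip now overlaps the pin's far edge at about (285,234.5). It is in front of the pin but still clear of its top, with about 7 mm or more to go. I'll continue feeling downward.

servo_tool:
  plan:
    - [[1,0,0,-1.5,0,0,0],[1,0,0,-1.5,0,0,0],[1,0,0,-1,0,0,0],[1,0,0,0,0,0,0]]

```text
t: 5.2
tool_pos: [0.5116, 0.0725, 0.0319]
orientation: [-0.266, -3.13, 0.0]
force: [0.1, -0.3, -1.0]
opening: 0.0004
```

servo_tool:
  plan:
    - [[1,0,0,-1,0,0,0],[1,0,0,-1,0,0,0],[1,0,0,0,0,0,0]]

```text
t: 5.5
tool_pos: [0.5117, 0.0725, 0.03]
orientation: [-0.266, -3.13, 0.0]
force: [-1.0, -0.8, 0.4]
opening: 0.0007
```

servo_tool:
  plan:
    - [[1,0,0,-1,0,0,0],[1,0,0,-1,0,0,0],[1,0,0,0,0,0,0]]

```text
t: 5.8
tool_pos: [0.5116, 0.0725, 0.028]
orientation: [-0.266, -3.13, 0.0]
force: [-0.3, 0.4, -0.0]
opening: 0.0005
```

servo_tool:
  plan:
    - [[1,0,0,-1,0,0,0],[1,0,0,-1,0,0,0],[1,0,0,0,0,0,0]]

```text
t: 6.1
tool_pos: [0.512, 0.0726, 0.0265]
orientation: [0.266, 3.13, 0.0]
force: [-1.2, 0.9, 3.1]
opening: 0.001
```

```bash
python3 - <<'E'
from m import *
c=snap('side','s6.png'); g=c.mean(2)
s=monitor.read_state();print(s['force'],s['tool_pos'])
for r in range(230,246): print(r,g[r,274:302].round().astype(int).tolist(), (c[r,285].astype(int)[2]-c[r,285].astype(int)[0]))
E
```

```text
[-1.29042397  0.57377877  4.52498488] [0.51199012 0.07259665 0.02649352]
230 [30, 33, 34, 36, 38, 41, 46, 61, 71, 74, 74, 74, 73, 72, 69, 70, 69, 59, 39, 20, 9, 8, 9, 8, 9, 10, 11, 10] 13
231 [28, 27, 28, 26, 26, 27, 37, 56, 71, 74, 73, 73, 73, 71, 68, 66, 61, 47, 26, 13, 9, 8, 9, 8, 7, 10, 12, 11] 12
232 [30, 39, 42, 35, 31, 29, 38, 58, 72, 74, 73, 73, 72, 70, 65, 60, 50, 31, 14, 7, 7, 8, 8, 10, 11, 10, 11, 11] 12
233 [40, 61, 65, 52, 44, 42, 47, 63, 73, 74, 73, 73, 73, 71, 65, 59, 46, 26, 12, 12, 10, 8, 8, 10, 10, 10, 10, 12] 11
234 [51, 73, 77, 63, 55, 54, 57, 66, 73, 73, 73, 73, 73, 71, 65, 58, 48, 33, 23, 20, 17, 17, 15, 16, 15, 13, 11, 10] 12
235 [57, 72, 69, 63, 60, 60, 60, 65, 71, 73, 73, 73, 73, 71, 65, 60, 53, 46, 41, 38, 35, 35, 39, 41, 36, 31, 24, 16] 12
236 [64, 75, 67, 63, 62, 62, 62, 64, 68, 70, 71, 72, 72, 71, 67, 61, 59, 56, 55, 54, 54, 59, 65, 67, 62, 57, 45, 31] 11
237 [71, 81, 69, 63, 63, 63, 63, 63, 65, 66, 67, 69, 70, 69, 67, 63, 61, 60, 60, 60, 62, 70, 78, 80, 79, 74, 64, 43] 10
238 [69, 78, 69, 64, 63, 64, 64, 64, 64, 64, 64, 64, 65, 64, 63, 62, 62, 62, 61, 62
[... 167 characters left out ...]
 63, 62, 61, 63, 62, 62, 63, 63, 64, 64, 65, 65, 65, 64, 64, 65, 66, 68, 70, 74, 79, 80, 79, 74, 62, 44] 1
241 [45, 56, 58, 58, 59, 59, 60, 61, 62, 61, 62, 63, 63, 63, 64, 63, 64, 65, 68, 71, 73, 76, 77, 77, 77, 71, 59, 42] 2
242 [36, 45, 48, 49, 52, 54, 56, 57, 57, 58, 60, 60, 60, 61, 61, 62, 62, 64, 66, 67, 69, 71, 72, 73, 73, 70, 58, 39] 2
243 [26, 28, 30, 33, 37, 41, 45, 46, 47, 50, 51, 53, 54, 56, 58, 59, 59, 60, 61, 63, 63, 66, 66, 67, 68, 68, 57, 35] 1
244 [21, 20, 16, 15, 17, 19, 23, 27, 27, 31, 36, 38, 41, 45, 47, 48, 51, 53, 56, 58, 59, 59, 60, 61, 62, 60, 48, 27] 0
245 [20, 18, 15, 11, 8, 10, 10, 10, 11, 14, 16, 18, 21, 22, 25, 29, 32, 38, 42, 46, 47, 49, 51, 52, 53, 49, 36, 20] 1
```

Contact is at TCP z = 26.5 mm with 4.5 N upward, and the fingertip's lower edge shows at (285,237.7) on the pin. So the real tips sit on the 36 mm pin top with the TCP about 9.5 mm lower, contrary to the nominal figure. I'll make the first rolling stroke.

servo_tool:
  plan:
    - [[1,0,0,-0.5,0,0,0],[1,-0.5,-3,0,0,0,0],[1,-0.7,-4,0,0,0,0],[1,-0.7,-4,0,0,0,0],[1,-0.7,-4,0,0,0,0],[1,0,0,0,0,0,0]]

```text
t: 6.75
tool_pos: [0.5097, 0.0572, 0.0267]
orientation: [0.267, 3.129, 0.0]
force: [-3.3, -0.1, 10.2]
opening: 0.0002
```

```bash
cat > e.py <<'E'
from m import *
import sys
def edges(f):
    c=snap('side',f); g=c.mean(2)
    # pin lower/upper edge rows near its right, unshaded end, and extent
    s=monitor.read_state();print('F',s['force'].round(1),'p',(s['tool_pos']*1000).round(1))
    v=np.clip(c[195:255,255:325]*1.8,0,255).astype(np.uint8);cv2.imwrite('pics/z_'+f,cv2.resize(v,None,fx=8,fy=8,interpolation=3))
    return c,g
if __name__=='__main__':
    c,g=edges(sys.argv[1])
    m=(g[195:255,262:312]>42)&(c[195:255,262:312].astype(int).ptp(2)<9) if False else None
    for col in(276,280,292,296,300):
        print(col,g[222:250,col].round().astype(int).tolist())
E
python3 e.py s7.png
```

```text
F [-4.1  0.9 10.1] p [509.8  57.3  26.8]
276 [74, 74, 69, 55, 36, 28, 26, 27, 33, 45, 58, 76, 81, 69, 68, 73, 69, 61, 51, 37, 22, 19, 20, 20, 19, 17, 16, 14]
280 [74, 75, 73, 65, 45, 29, 25, 27, 28, 37, 50, 59, 61, 64, 64, 64, 63, 61, 57, 47, 26, 12, 11, 14, 12, 12, 14, 14]
292 [71, 71, 70, 70, 67, 58, 42, 30, 25, 23, 25, 38, 52, 59, 62, 64, 65, 66, 64, 62, 57, 45, 23, 7, 8, 9, 10, 12]
296 [58, 77, 58, 26, 11, 8, 8, 9, 11, 9, 12, 28, 50, 70, 80, 82, 80, 77, 74, 68, 62, 53, 35, 16, 10, 12, 13, 11]
300 [33, 71, 90, 57, 18, 9, 8, 11, 12, 10, 8, 20, 44, 67, 73, 72, 71, 71, 71, 67, 59, 48, 37, 20, 12, 10, 13, 13]
```

servo_tool:
  plan:
    - [[1,-0.7,-4,0,0,0,0],[1,-0.7,-4,0,0,0,0],[1,0,0,0,0,0,0],[1,0,0,5,0,0,0],[1,2,11,0,0,0,0],[1,0,0,0,0,0,0],[1,0,0,-4,0,0,0],[1,0,0,-1.2,0,0,0],[1,0,0,0,0,0,0]]

```text
t: 7.7
tool_pos: [0.5103, 0.061, 0.0262]
orientation: [0.266, 3.13, 0.001]
force: [-2.8, 1.7, 11.1]
opening: 0.0005
```

```bash
python3 e.py s8.png
```

```text
F [-2.9  2.8 10.6] p [510.3  61.   26.2]
276 [74, 74, 73, 71, 59, 38, 28, 32, 48, 61, 63, 71, 76, 79, 76, 68, 60, 52, 35, 22, 15, 16, 15, 17, 20, 16, 16, 14]
280 [74, 73, 75, 73, 66, 48, 31, 28, 36, 49, 57, 60, 63, 64, 64, 63, 61, 57, 47, 26, 12, 9, 10, 10, 12, 13, 13, 13]
292 [70, 71, 68, 67, 67, 66, 56, 37, 26, 26, 37, 52, 58, 62, 63, 65, 65, 65, 63, 58, 47, 25, 9, 7, 8, 9, 8, 10]
296 [57, 77, 58, 27, 10, 9, 8, 10, 7, 12, 24, 43, 61, 71, 75, 76, 78, 75, 70, 63, 54, 38, 17, 10, 11, 12, 12, 13]
300 [35, 70, 90, 57, 19, 9, 9, 10, 10, 10, 19, 45, 68, 76, 76, 74, 73, 73, 71, 64, 54, 41, 21, 11, 11, 13, 11, 13]
```

View pics/z_s8.png

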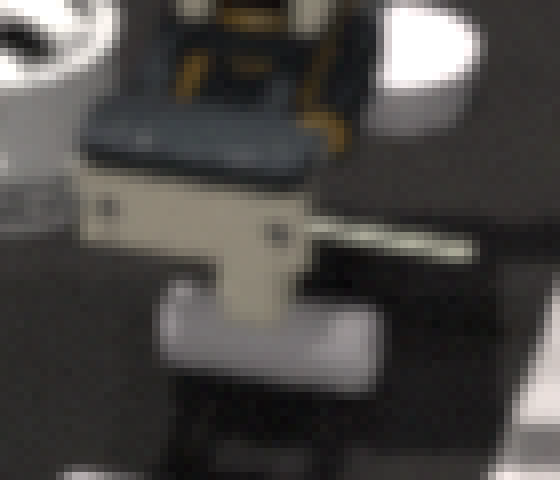

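The side crop shows the fingertip on the pin at (255,310), the pin rolled about 11 mm towards the line and still straight. I'll repeat the stroke.

servo_tool:
  plan:
    - [[1,-0.8,-5,0,0,0,0],[1,-1.1,-6.5,0,0,0,0],[1,-1.1,-6.5,0,0,0,0],[1,-1,-5.5,0,0,0,0],[1,0,0,0,0,0,0],[1,0,0,5,0,0,0],[1,2,11.5,0,0,0,0],[1,0,0,0,0,0,0],[1,0,0,-4,0,0,0],[1,0,0,-1,0,0,0],[1,0,0,0,0,0,0]]

```text
t: 8.85
tool_pos: [0.5082, 0.0491, 0.0261]
orientation: [0.266, 3.13, 0.001]
force: [-3.7, 2.7, 12.1]
opening: 0.0002
```

```bash
python3 e.py s9.png
```

```text
F [-3.6  3.5 11.3] p [508.2  49.   26.1]
276 [72, 61, 40, 27, 27, 30, 38, 50, 61, 70, 71, 69, 63, 53, 42, 31, 23, 20, 20, 20, 20, 21, 20, 21, 20, 16, 16, 15]
280 [73, 68, 51, 32, 27, 37, 50, 57, 62, 63, 64, 65, 63, 61, 58, 49, 33, 15, 8, 8, 9, 7, 10, 12, 12, 12, 15, 13]
292 [65, 70, 72, 66, 56, 48, 47, 48, 54, 59, 62, 64, 65, 66, 63, 62, 58, 47, 26, 11, 7, 9, 9, 7, 11, 16, 19, 25]
296 [36, 48, 37, 17, 10, 8, 10, 19, 36, 54, 63, 66, 68, 71, 73, 69, 63, 55, 41, 19, 10, 11, 12, 12, 12, 13, 13, 13]
300 [22, 42, 53, 31, 11, 12, 9, 14, 37, 63, 79, 84, 84, 81, 78, 73, 67, 59, 48, 29, 15, 13, 12, 11, 12, 12, 18, 21]
```

servo_tool:
  plan:
    - [[1,-0.8,-5,0,0,0,0],[1,-1.1,-6.5,0,0,0,0],[1,-1.1,-6.5,0,0,0,0],[1,-1,-5.5,0,0,0,0],[1,0,0,0,0,0,0],[1,0,0,5,0,0,0],[1,2,11.5,0,0,0,0],[1,0,0,0,0,0,0],[1,0,0,-4,0,0,0],[1,0,0,-1,0,0,0],[1,0,0,0,0,0,0]]

```text
t: 10.0
tool_pos: [0.5062, 0.037, 0.026]
orientation: [0.266, 3.13, 0.001]
force: [-4.2, 3.0, 11.3]
opening: 0.0004
```

servo_tool:
  plan:
    - [[1,-0.8,-5,0,0,0,0],[1,-1.1,-6.5,0,0,0,0],[1,-1.1,-6.5,0,0,0,0],[1,-1,-5.5,0,0,0,0],[1,0,0,0,0,0,0],[1,0,0,5,0,0,0],[1,2,11.5,0,0,0,0],[1,0,0,0,0,0,0],[1,0,0,-4,0,0,0],[1,0,0,-1,0,0,0],[1,0,0,0,0,0,0]]

```text
t: 11.1
tool_pos: [0.5041, 0.025, 0.026]
orientation: [0.266, 3.13, 0.001]
force: [-2.8, 2.6, 9.7]
opening: 0.0005
```

```bash
python3 e.py s10.png
```

```text
F [-4.5  1.9 10.3] p [504.2  25.   26. ]
276 [31, 25, 25, 24, 23, 23, 22, 23, 21, 23, 22, 21, 22, 21, 20, 21, 21, 22, 20, 21, 22, 21, 19, 18, 16, 9, 10, 9]
280 [84, 88, 100, 99, 97, 91, 83, 73, 61, 54, 43, 21, 14, 14, 12, 13, 18, 16, 14, 12, 6, 9, 7, 7, 7, 6, 9, 8]
292 [68, 68, 68, 68, 68, 66, 63, 65, 65, 63, 60, 52, 38, 18, 9, 8, 9, 11, 9, 11, 17, 20, 22, 18, 14, 12, 9, 6]
296 [35, 48, 46, 47, 56, 60, 64, 66, 67, 65, 63, 58, 48, 28, 15, 12, 9, 9, 11, 11, 14, 17, 20, 18, 16, 13, 11, 9]
300 [21, 49, 66, 56, 66, 79, 83, 82, 80, 77, 71, 64, 56, 42, 21, 11, 12, 11, 14, 12, 14, 14, 15, 16, 19, 19, 17, 11]
```

View pics/z_s10.png

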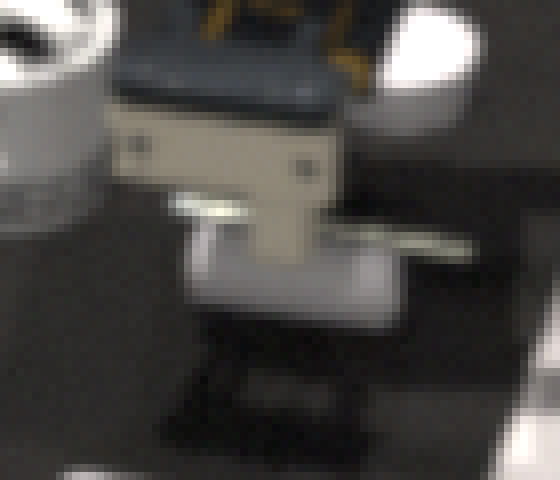

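The pin, at about (290,270) in the crop, is rolling straight and about half way; its far edge is just reaching the line in this view. I'll make four more strokes, ending with a retreat to look.

servo_tool:
  plan:
    - [[1,-0.8,-5,0,0,0,0],[1,-1.1,-6.5,0,0,0,0],[1,-1.1,-6.5,0,0,0,0],[1,-1,-5.5,0,0,0,0],[1,0,0,0,0,0,0],[1,0,0,5,0,0,0],[1,2,11.5,0,0,0,0],[1,0,0,0,0,0,0],[1,0,0,-4,0,0,0],[1,0,0,-1,0,0,0],[1,0,0,0,0,0,0]]

```text
t: 12.25
tool_pos: [0.5021, 0.013, 0.0259]
orientation: [0.266, 3.13, 0.001]
force: [-3.3, 2.5, 9.3]
opening: 0.0002
```

servo_tool:
  plan:
    - [[1,-0.8,-5,0,0,0,0],[1,-1.1,-6.5,0,0,0,0],[1,-1.1,-6.5,0,0,0,0],[1,-1,-5.5,0,0,0,0],[1,0,0,0,0,0,0],[1,0,0,5,0,0,0],[1,2,11.5,0,0,0,0],[1,0,0,0,0,0,0],[1,0,0,-4,0,0,0],[1,0,0,-1,0,0,0],[1,0,0,0,0,0,0]]

```text
t: 13.35
tool_pos: [0.5001, 0.0009, 0.0258]
orientation: [0.266, 3.13, 0.001]
force: [-2.4, 1.3, 8.3]
opening: 0.0003
```

servo_tool:
  plan:
    - [[1,-0.8,-5,0,0,0,0],[1,-1.1,-6.5,0,0,0,0],[1,-1.1,-6.5,0,0,0,0],[1,-1,-5.5,0,0,0,0],[1,0,0,0,0,0,0],[1,0,0,5,0,0,0],[1,2,11.5,0,0,0,0],[1,0,0,0,0,0,0],[1,0,0,-4,0,0,0],[1,0,0,-1,0,0,0],[1,0,0,0,0,0,0]]

```text
t: 14.45
tool_pos: [0.4981, -0.0111, 0.0257]
orientation: [0.266, 3.13, 0.001]
force: [-2.7, 2.5, 7.6]
opening: 0.0003
```

servo_tool:
  plan:
    - [[1,-0.8,-5,0,0,0,0],[1,-1.1,-6.5,0,0,0,0],[1,-1.1,-6.5,0,0,0,0],[1,0,0,0,0,0,0],[1,0,0,5,0,0,0],[1,0,0,20,0,0,0],[1,0,10,40,0,0,0],[1,0,40,20,0,0,0],[1,0,45,0,0,0,0],[1,0,45,0,0,0,0],[1,0,45,0,0,0,0],[1,0,0,0,0,0,0]]

```text
t: 15.65
tool_pos: [0.4939, 0.1602, 0.11]
orientation: [-0.259, -3.13, -0.002]
force: [-0.5, -0.9, 0.1]
opening: 0.001
```

```bash
cat > f.py <<'E'
from m import *
import sys
n=sys.argv[1]; c=snap('top','t_'+n); 
v=c[150:262,220:345]; cv2.imwrite('pics/tz_'+n,cv2.resize(v,None,fx=6,fy=5.3,interpolation=3)) if False else cv2.imwrite('pics/tz_'+n,cv2.resize(v,None,fx=5,fy=5,interpolation=3))
o=np.array([494.2,-32.8]);a=-.195;X=np.array([np.cos(a),np.sin(a)]);Y=np.array([-np.sin(a),np.cos(a)])
for thr in(60,90):
  for p in blobs(c,(270,190,320,248),thr):
    if not 60<len(p)<700: continue
    W=ray('top',p,.022)[:,:2]*1000; d=W-o; x,y=d@X,d@Y
    rect(p,'top',.022); print('   lineframe x',x.min().round(1),x.max().round(1),'y',y.min().round(1),y.max().round(1))
    k=np.abs(x)<25; q=np.polyfit(*zip(*[(xx,(y[(abs(x-xx)<4)].min()+y[(abs(x-xx)<4)].max())/2) for xx in range(-25,26,5) if (abs(x-xx)<4).any()]),1); print('   mid-y fit',q.round(3))
E
python3 f.py a.png
```

```text
top px [294.7 218.7] n 328 mean [493.2 -30.4] rect [493.  -30.1] [ 30.2 113.1] ang -0.17
   lineframe x -58.3 55.1 y -13.3 18.6
   mid-y fit [0.046 2.565]
top px [294.7 218.5] n 259 mean [493.6 -30.2] rect [493.  -29.8] [ 25.4 107.4] ang -0.184
   lineframe x -55.5 52.2 y -10.5 15.8
   mid-y fit [0.028 2.894]
```

From the calibrated top view the pin is 2.7 mm short of the line's centre and within 0.05 rad of it. One trim stroke of 5.5 mm should centre it.

servo_tool:
  plan:
    - [[1,0,-45,0,0,0,0],[1,0,-45,0,0,0,0],[1,1,-45,0,0,0,0],[1,0,-40,-20,0,0,0],[1,0,-11,-40,0,0,0],[1,0,0,-15,0,0,0],[1,0,0,0,0,0,0],[1,0,0,0,0,0,0]]

```text
t: 16.5
tool_pos: [0.4954, -0.0313, 0.0355]
orientation: [-0.268, -3.129, 0.0]
force: [-0.4, -0.1, 0.2]
opening: 0.0004
```

servo_tool:
  plan:
    - [[1,0.5,5,0,0,0,0],[1,0,0,-5,0,0,0],[1,0,0,-3,0,0,0],[1,0,0,0,0,0,0],[1,0,0,-1,0,0,0],[1,0,0,-0.5,0,0,0],[1,0,0,0,0,0,0]]

```text
t: 17.2
tool_pos: [0.4965, -0.0254, 0.0268]
orientation: [0.266, 3.13, 0.0]
force: [-3.7, 0.7, 6.6]
opening: 0.0005
```

Contact is 6.6 N. Next is the trim stroke, then a lift straight up and a retreat.

servo_tool:
  plan:
    - [[1,-0.5,-3,0,0,0,0],[1,-0.4,-2.5,0,0,0,0],[1,0,0,0,0,0,0],[1,0,0,5,0,0,0],[1,0,0,20,0,0,0],[1,0,10,40,0,0,0],[1,0,40,20,0,0,0],[1,0,45,0,0,0,0],[1,0,45,0,0,0,0],[1,0,45,0,0,0,0],[1,0,0,0,0,0,0]]

```text
t: 18.3
tool_pos: [0.495, 0.1588, 0.1115]
orientation: [0.259, 3.13, 0.003]
force: [-0.3, -0.3, -0.4]
opening: 0.0004
```

```bash
python3 f.py b.png; python3 - <<'E'
from m import *
c=cv2.imread('pics/raw_t_b.png')
for p in blobs(c,(205,180,395,262),90):
    if 200<len(p)<700: rect(p,'top',.022)
E
```

```text
top px [295.6 218.7] n 323 mean [493.1 -33. ] rect [492.3 -33. ] [ 30.1 112.7] ang -0.18
   lineframe x -58.3 54.5 y -16.1 15.2
   mid-y fit [ 0.034 -0.475]
top px [295.5 218.7] n 259 mean [493.  -32.6] rect [492.6 -32.5] [ 25.3 107.3] ang -0.185
   lineframe x -55.5 52.2 y -13.3 13.0
   mid-y fit [ 0.029 -0.226]
top px [374.4 189.3] n 508 mean [ 579.8 -262.2] rect [ 576.2 -263. ] [62.5 91.2] ang 1.54
top px [295.5 218.7] n 259 mean [493.  -32.6] rect [492.6 -32.5] [ 25.3 107.3] ang -0.185
top px [364.5 233.7] n 261 mean [ 450.2 -228.6] rect [ 453.1 -229.8] [ 25.1 108.5] ang -0.183
top px [327.1 226.5] n 327 mean [ 470.5 -122.6] rect [ 470.6 -122.4] [54.7 57.3] ang 1.377
top px [214.3 248.6] n 532 mean [407.2 198. ] rect [410.4 194.8] [78.6 59.3] ang 0.319
top px [257.4 254. ] n 207 mean [392.   75.5] rect [390.2  78.4] [40.8 51.9] ang 1.106
top px [297.3 256.1] n 613 mean [386.2 -37.1] rect [374.3 -64.6] [220.   41.3] ang 1.46
```

View pics/tz_b.png

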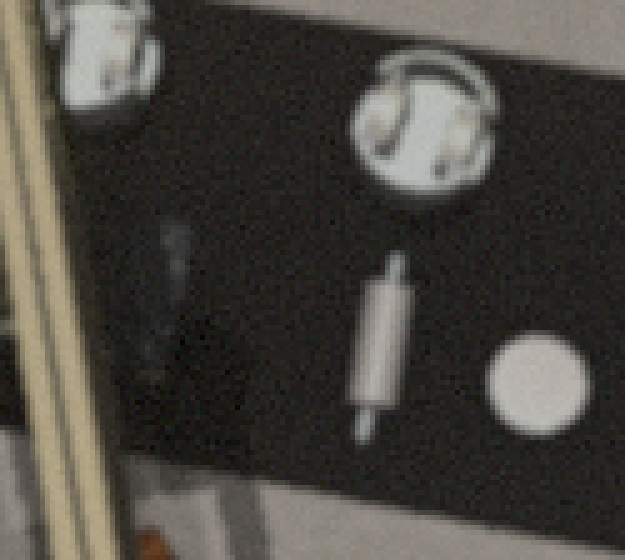

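The pin lies straight on the line, with the line's ends showing beyond both of its ends at (395,265) and (363,427). The tin and right pin are where they were. Handing in.

```bash
python3 -c "
from plant import job,monitor
print(job.close_job(), monitor.read_state()['t'])"
```

```text
the job is handed in; nothing more can be done
the job is handed in; nothing more can be done
```

The stray pin now lies along the middle line, and the job is handed in; the last clock reading before that was 18.3 s of the 48 s allowed.

**What I did:** I pressed the closed fingertips on top of the pin with about 7–12 N. I rolled it roughly 100 mm onto the line in eight short strokes plus one 5.5 mm trim stroke. That distance is about 7 rad if it rolled without slipping. It always tracked at half the finger's travel, so it was rolling, though I did not measure the turn directly.

**Last checks, from the top camera:**
- **Sideways:** the pin is about 0.2–0.5 mm off the line's centre.
- **Angle:** it is about 0.01–0.03 rad off the line's direction.
- **Lengthwise:** both ends of the line show beyond the pin. I did not put a number on this.
- **Bystanders:** the tin, right pin and right piston measure within 1 mm of where they started. The left pin, left and middle pistons, oil can and screwdriver were not measured again. No stroke went near them, and no unexpected force showed.

**What disagreed:** `robot.tips_ahead` says the fingertips are 11 mm ahead of the TCP. By camera and by touch they contacted the pin's top with the TCP about 9.5 mm lower than the tips, so I found the contact height by force. Pin positions from the side camera read 7–9 mm lower in y than from the top camera, so I used the top camera for the final placing.

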